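# Switch the bench over to the healthy feed

## Task

Switch the bench over to the feed whose pilot lamp is green: draw the red safety catch clear of the notched disc, turn the black handle round to its stop at the green lamp, and then push the catch fully home so that it locks the handle there. Do not turn the handle to the red lamp, and leave the other things on the desk where they are.

Things in the scene. Friction and masses are not known exactly. Their poses are not given: they have to be found in the camera images.
- console: Fixed blue desk console, 200 long (x) x 196 wide (y) x 140 mm high, with a grey control panel (210 x 196 mm) that slopes at 30 degrees: it rises away from the front, and its outward normal leans 30 degrees from vertical towards the front (console -x). Origin: centre of the underside, on the desk; x points to the back, y to the left, z up. On the panel, from the bottom up: catch, handle with disc, and a pilot lamp to the upper left and upper right.
- handle (a joint): Turn of the black handle and its disc about the panel's normal, rad: 0 = middle (off) position, pointing up the slope, at the start; positive = anticlockwise seen from the front (towards the left lamp). Stops at +1.06 and -1.06; the disc's outer notches face the catch at +1.047 and -1.047. Friction about 0.15 N m, no spring: it stays where it is left. The catch in a notch really blocks it, with about 0.05 rad of play.
- handle_grip (a point): Grip point of the black handle: on the turning axis, 36 mm out from the panel. Axes turn with the handle: z = panel normal (outward), x = along the bar towards its pointer end, y = across the bar. The bar is 76 mm long (x), 16 mm thick (y) and stands from 13 to 55 mm out from the panel, on a bare-metal disc of 96 mm diameter whose face is 13 mm out from the panel.
- catch (a joint): Travel of the red safety catch, m: 0 = fully home, tongue in the notch of the disc; it slides straight down the slope, away from the disc, to its stop at 0.022. The tongue is clear of the disc beyond 0.0125. Friction about 1.5 N, no spring: it stays where it is left. It goes home only where a notch faces it (nose rounded, notch 4 mm wider than the tongue).
- catch_tab (a point): Centre of the upright red tab of the catch, 32 mm out from the panel; moves with it. Axes: z = panel normal (outward), x = up the slope towards the handle axis (catch opens along -x), y = to the left. The tab is 30 mm along x, 12 mm across y and its top is 46 mm out from the panel; beside it low guide rails (8 mm high) reach 19 mm from its middle. With the catch home the tab centre is 78 mm down the slope from the handle axis.
- pointer (a point): Imaginary point on the handle's pointing direction, 62 mm from its axis and 4 mm out from the panel: it coincides with a lamp's centre when the handle points exactly (1.047 rad) at that lamp.
- lamp_green: Green pilot lamp, an 18 mm dome fixed in one of the two lamp places, 62 mm from the handle axis, 60 degrees left or right of the up-slope direction. Origin: the dome's centre. Which side it is on changes.
- lamp_red: Red pilot lamp, the same, in the other place.
- multimeter: Loose red hand meter lying on its back, 187 x 84 x 51 mm; origin under its centre. Bystander.
- driver_red: Loose red screwdriver, 190 x 24 x 24 mm; origin under its centre. Bystander.
- flux_bottle: Loose small brown dropper bottle, 33 mm diameter, 102 mm high; origin under its centre. Bystander.
- solder_spool: Loose spool of solder, 56 mm diameter, 42 mm high, beside a 245 mm high carton at the right; origin under its centre. Bystander.
- tape_yellow: Loose roll of yellow tape, 65 mm diameter, 18 mm high; origin under its centre. Bystander.
- heatsink: Loose black finned heatsink, 40 x 60 x 27 mm; origin under its centre. Bystander.

How it is judged:
By the outcome, as a careful person would: the job done as asked, in the order asked, and still so for the second after the job is handed in, with the robot touching nothing.
It also fails if it takes over 56 s, if anything falls off the work surface, if the arm or the gripper's body presses on something with over 40 N, if the wrist force passes 120 N, or if a joint passes its speed limit or range.

## Robot

A 6-joint arm with a two-finger parallel gripper is mounted at the origin on a cart in front of the work surface, level with it; the furniture and walls round the work are solid. World frame = base frame: x ahead of the robot, y to its left, z up, the work surface at z = 0. Lengths are in m, angles in rad, forces in N, time in s.
With the tool pointing down it reaches from about 0.275 to 0.775 m from the base axis. Payload 14.6 kg.
Tool frame: the origin (TCP) lies midway between the tips of the shut fingers; the grasp point (between the pads) lies manip.grip_point_offset behind it (manip.grip_point_offset is the distance from the TCP to the grasp point, in m); z points along the fingers, y is the direction in which the jaws open and shut (so a half turn about z gives the same grasp; the last joint's range is limited). The gripper opens to 85 mm and grips with 20 to 120 N. Pads are 22 mm wide; open, the fingers measure 114 mm over their backs; the gripper's body (76 mm by 85 mm) begins 54 mm behind the grasp point. The pads swing forward as they close: fully open they stand 13 mm farther back than shut.
Start: joints at [1.071, 0.263, -0.048, 1.259, 0, 1.415], TCP at [0.177, 0.494, 0.193] pointing down, gripper open.
Joint ranges: [-2.65, 2.65], [-0.89, 1.7], [-1.18, 1.37], [-2.13, 2.11], [-1.35, 1.29], [-3.14, 3.14]. Speed limits (rad/s): [1.89, 1.89, 2.57, 2.79, 3.14, 3.14].

## Interface

Orientations are given as a unit quaternion [x, y, z, w].
In Python, from cell import state, cams, manip gives the robot as it stands.
- The arm moves only by the tool carry_out, never from a script. Its argument "motion" is a list that holds one entry, the list of rows, each a list of 7 numbers: the shift along the tool's x, y, z in mm, then the turn, a rotation vector about the tool's x, y, z in degrees, then the opening, from 0 (shut) to 1 (fully open). A call has exactly 10 rows; each row is the pose to reach, as a shift and turn from the pose commanded when the call began, along the tool's axes at that moment; what a row does not reach only later rows make up. A row lasts 1/10 s, in which the tool goes at most 50 mm and 8.59 degrees, less where a joint would pass 70% of its speed; a pose out of reach is approached as far as the arm can. A call with a gripper value outside its range is refused whole. The fingers move at their own pace and stop on an object; "newtons" is the grip in N (left out, the last holds). Time passes only in rows, so rows that repeat a pose let the fingers close, or fill a call up. It gives the time, the measured TCP pose, the force and the opening at its end, in the units of the state.
- state(): the state, without advancing time (a new reading comes with each control period).
- cams.get_image(name): name is "side" or "top" or "wrist"; returns a dict with "frame" (384x512x3 uint8, red, green, blue), "range_z" (384x512 float32, m along the optical axis (not along the pixel's ray), 0 where there is no reading), "fx", "fy", "cx", "cy" (pixels), "position" and "attitude" of the camera in the world. Camera axes: x right, y down, z forward; pixel columns grow to the right and rows downward; lengths in m; the calibration is good to about 2 mm. A picture is of the moment at which its call begins.
- manip.finish_job(): hands the job in, once; it reports no verdict.
The state is a dict: "time": time; "joint_pos": joint angles; "qvel": joint speeds; "joint_torque": joint torques, N m; "tcp_pos": TCP position; "eef_rot": TCP orientation; "force": force on the tool from outside, world axes, zero at the start; "torque": the same for the moment, N m; "opening": finger opening in m.
Only numpy, scipy, OpenCV 4.12 (cv2) and the standard library are available. Lean on these libraries where they do the work, as an engineer would, in place of code of your own. Each camera call takes 0.05 s, during which the arm holds its last target.

## Working session

There is one attempt and no reset: what is moved stays moved. The work goes in short steps, Python scripts to look and compute and a tool call to move; the robot and the scene stay as the last step left them, time stands still between calls to the robot, and variables do not carry over. Pictures are saved under pics/ and viewed, and the job is handed in when it is done.

Besides the shell and the picture viewer there is one more tool, called after "Call:" by a JSON object that holds its "op" and its "data". carry_out: Moves the arm, as the interface text tells. Its arguments: {"type":"object","properties":{"motion":{"type":"array","items":{"type":"array","items":{"type":"array","items":{"type":"number"}}}},"newtons":{"type":"number"}},"required":["motion"]}

```bash
ls; mkdir -p pics
python3 - <<'E'
from cell import state,cams,manip
import cv2,pickle
print(state()); print(manip.grip_point_offset)
for n in("side","top","wrist"):
    d=cams.get_image(n); pickle.dump(d,open(f"{n}0.pkl","wb"))
    cv2.imwrite(f"pics/{n}0.png",d["frame"][:,:,::-1]); print(n,d["fx"],d["cx"],d["cy"],d["position"],d["attitude"])
E
```

```text
pics
{'time': 0.0, 'joint_pos': array([ 1.07070610e+00,  2.63555399e-01, -4.89485129e-02,  1.25938115e+00,
       -1.37325763e-05,  1.41553933e+00]), 'qvel': array([ 0.00035024,  0.00048551, -0.00105084,  0.00039854, -0.0003719 ,
        0.0015765 ]), 'joint_torque': array([-1.33554222e-03, -6.37624812e+01,  3.84561110e+01,  1.41257656e-02,
       -1.18396292e-04, -2.76925896e-07]), 'tcp_pos': array([0.17730741, 0.49382159, 0.19300403]), 'eef_rot': array([ 1.71563603e-01,  9.85172895e-01, -5.17611733e-04, -1.68698372e-04]), 'force': array([ 0.04703681, -0.93365879, -0.00197436]), 'torque': array([-0.04292166, -0.01093374,  0.06127558]), 'opening': 0.08556068488133314}
0.0187
side 428.11679161611784 257.67131636564284 184.04582651591338 [ 0.14040195 -0.89334945  0.97839685] [ 0.87994935 -0.21094427  0.09332982 -0.41530856]
top 416.3979704531229 254.87873281427952 188.18443539476146 [0.40839897 0.03167828 1.49318106] [-0.69571417  0.71594156 -0.04360065  0.03883892]
wrist 342.46476904676 261.1525176065433 190.86769963327666 [0.10290174 0.51997683 0.37371662] [0.80816294 0.56800716 0.08936498 0.1274929 ]
```

View pics/side0.png

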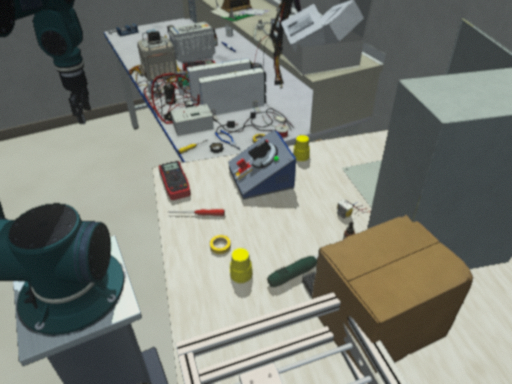

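View pics/top0.png

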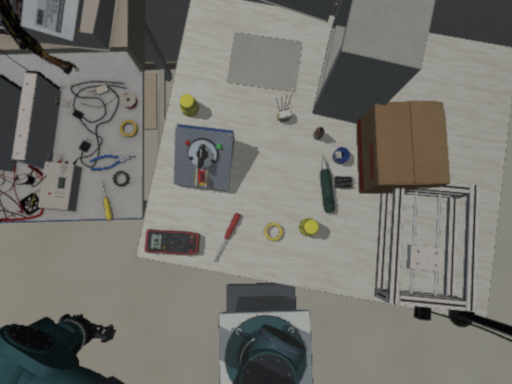

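View pics/wrist0.png

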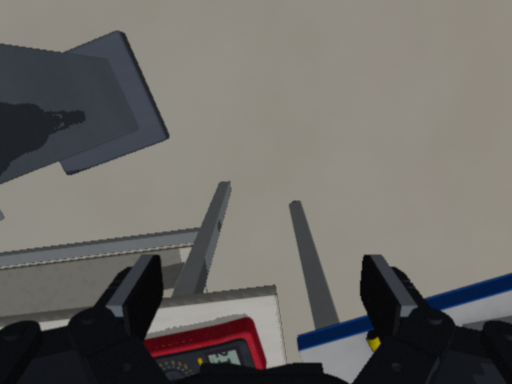

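```bash
cat > h.py <<'E'
import numpy as np,pickle,cv2
from scipy.spatial.transform import Rotation as R
def load(n): return pickle.load(open(n+".pkl","rb"))
def cloud(d):
    z=d["range_z"]; v,u=np.mgrid[:z.shape[0],:z.shape[1]]
    p=np.stack([(u-d["cx"])/d["fx"]*z,(v-d["cy"])/d["fy"]*z,z],-1)
    return p@R.from_quat(d["attitude"]).as_matrix().T+d["position"]
def proj(d,P):
    q=(np.asarray(P)-d["position"])@R.from_quat(d["attitude"]).as_matrix()
    return np.stack([q[...,0]/q[...,2]*d["fx"]+d["cx"],q[...,1]/q[...,2]*d["fy"]+d["cy"]],-1)
E
python3 - <<'E'
from h import *
for n,(a,b,c,e) in {"top":(165,110,245,200),"side":(215,125,310,205)}.items():
    d=load(n+"0"); cv2.imwrite(f"pics/{n}crop.png",cv2.resize(d["frame"][b:e,a:c,::-1],None,fx=7,fy=6.5*7/6.5 if 0 else 6.5,interpolation=cv2.INTER_CUBIC))
    C=cloud(d)
    for r in range(b,e,8): print(r,[tuple(np.round(C[r,q],3)) for q in range(a,c,16)])
E
```

```text
110 [(np.float64(1.138), np.float64(0.509), np.float64(-0.804)), (np.float64(0.87), np.float64(0.277), np.float64(0.036)), (np.float64(0.875), np.float64(0.222), np.float64(0.014)), (np.float64(0.88), np.float64(0.166), np.float64(-0.006)), (np.float64(0.877), np.float64(0.106), np.float64(-0.003))]
118 [(np.float64(0.851), np.float64(0.341), np.float64(0.005)), (np.float64(0.85), np.float64(0.283), np.float64(0.003)), (np.float64(0.848), np.float64(0.224), np.float64(0.005)), (np.float64(0.848), np.float64(0.166), np.float64(-0.002)), (np.float64(0.847), np.float64(0.107), np.float64(-0.002))]
126 [(np.float64(0.822), np.float64(0.342), np.float64(-0.0)), (np.float64(0.783), np.float64(0.261), np.float64(0.136)), (np.float64(0.819), np.float64(0.225), np.float64(0.001)), (np.float64(0.817), np.float64(0.166), np.float64(0.001)), (np.float64(0.815), np.float64(0.107), np.float64(0.003))]
134 [(np.float64(0.794), np.float64(0.343), np.float64(-0.005)), (np.float64(0.758), np.float64(0.262), np.float64(0.128)), (np.float64(0.755), np.float64(0.208), np.float64(0.134)), (np.float64(0.75
[... 5404 characters left out ...]
18), np.float64(0.221), np.float64(-0.007)), (np.float64(0.567), np.float64(0.191), np.float64(-0.004)), (np.float64(0.594), np.float64(0.114), np.float64(0.044)), (np.float64(0.65), np.float64(0.104), np.float64(0.03)), (np.float64(0.707), np.float64(0.094), np.float64(0.015)), (np.float64(0.768), np.float64(0.085), np.float64(-0.003))]
197 [(np.float64(0.499), np.float64(0.175), np.float64(-0.002)), (np.float64(0.549), np.float64(0.151), np.float64(-0.004)), (np.float64(0.592), np.float64(0.111), np.float64(0.01)), (np.float64(0.648), np.float64(0.1), np.float64(-0.003)), (np.float64(0.697), np.float64(0.074), np.float64(-0.003)), (np.float64(0.748), np.float64(0.051), np.float64(-0.005))]
```

View pics/topcrop.png

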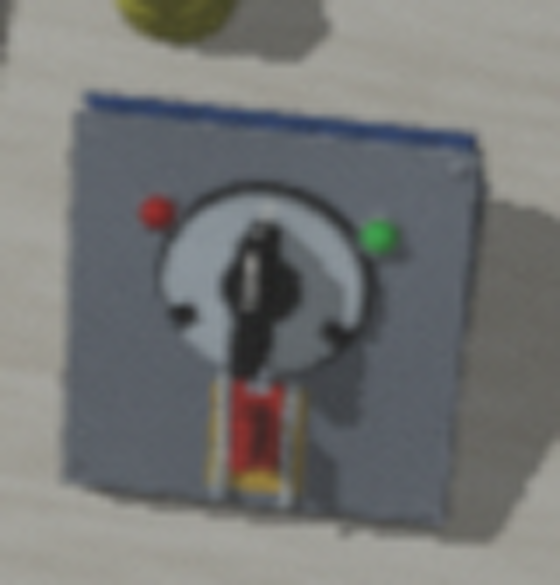

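View pics/sidecrop.png

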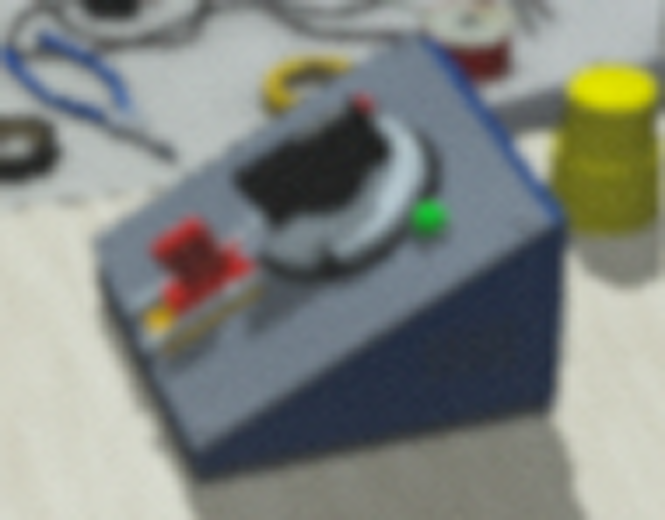

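```bash
cat >> h.py <<'E'
def ray(d,u,v):
    r=R.from_quat(d["attitude"]).as_matrix()@np.array([(u-d["cx"])/d["fx"],(v-d["cy"])/d["fy"],1]); return d["position"],r/np.linalg.norm(r)
def tri(*obs):
    A=np.zeros((3,3));b=np.zeros(3)
    for d,u,v in obs:
        o,r=ray(d,u,v);M=np.eye(3)-np.outer(r,r);A+=M;b+=M@o
    p=np.linalg.solve(A,b)
    return p,[np.linalg.norm((np.eye(3)-np.outer(ray(d,u,v)[1],ray(d,u,v)[1]))@(p-d["position"])) for d,u,v in obs]
E
python3 - <<'E'
from h import *
T=load("top0");S=load("side0")
# plane from both clouds: bare panel pixels by robust fit
from itertools import product
for nm,d,box in(("top",T,(178,130,228,182)),("side",S,(230,135,290,190))):
    C=cloud(d)[box[1]:box[3],box[0]:box[2]].reshape(-1,3)
    rng=np.random.default_rng(0);best=0
    for _ in range(500):
        p=C[rng.choice(len(C),3,0)];n=np.cross(p[1]-p[0],p[2]-p[0]);n/=np.linalg.norm(n)+1e-9
        if n[2]<0:n=-n
        if abs(n[2]-.866)>.05: continue
        m=abs((C-p[0])@n)<.006
        if m.sum()>best:best=m.sum();bm=m
    Q=C[bm];c=Q.mean(0);n=np.linalg.svd(Q-c)[2][2];n*=np.sign(n[2])
    print(nm,bm.sum(),len(C),c,n,np.degrees(np.arccos(n[2])),np.degrees(np.arctan2(-n[1],-n[0])))
f=lambda x,y:(165+x/7-.5+.07,110+y/6.5-.5+.07)
g=lambda x,y:(215+x/7-.5+.07,125+y/6.5-.5+.07)
r,er=tri((T,*f(157,212)),(S,*g(363,103)))
G,eg=tri((T,*f(379,237)),(S,*g(430,215)))
print(r,er,G,eg,np.linalg.norm(r-G))
d=r-G;print("yaw",np.degrees(np.arctan2(-d[0],d[1])))
E
```

```text
top 1749 2600 [0.68840952 0.19492842 0.09510408] [-0.49402662  0.07265549  0.86640573] 29.956389536662286 -8.366398388070438
side 1420 3300 [0.67327766 0.17420169 0.08337876] [-0.49338605  0.07550298  0.86652727] 29.94244057314388 -8.70048878191154
[0.73332359 0.24296473 0.1197706 ] [np.float64(0.002118923448048986), np.float64(0.002118923448049062)] [0.71634621 0.13726518 0.11784722] [np.float64(0.0007957826879828585), np.float64(0.0007957826879825333)] 0.10707158533044099
yaw -9.124863777922103
```

```bash
cat >> h.py <<'E'
YAW=np.radians(-8.8)
Rp=(R.from_euler('z',YAW)*R.from_euler('y',-30,degrees=True)).as_matrix()  # x upslope,y left,z normal
r=np.array([0.73332,0.24296,0.11977]);G=np.array([.71635,.13727,.11785])
AX=(r+G)/2-Rp@[.031,0,.004]   # axis foot on panel
GP=0.0187
def target(x,y,out,spin=0):
    """TCP pose w/ grasp point at panel coords (x upslope,y,out) rel axis; spin about normal rad"""
    Rt=R.from_matrix(Rp)*R.from_euler('z',spin)*R.from_euler('x',np.pi)*R.from_euler('z',np.pi)
    return AX+Rp@[x,y,out-GP],Rt
def rel(p,Rt,p0,q0):
    R0=R.from_quat(q0)
    return np.round(R0.inv().apply(p-p0)*1000,1),np.round((R0.inv()*Rt).as_rotvec(degrees=True),2)
def meas(s):
    R0=R.from_quat(s["eef_rot"]);g=s["tcp_pos"]-GP*R0.apply([0,0,1])
    return np.round(Rp.T@(g-AX)*1000,1), (R.from_matrix(Rp).inv()*R0*R.from_euler('z',np.pi).inv()*R.from_euler('x',np.pi).inv()).as_rotvec(degrees=True).round(2)
E
python3 - <<'E'
from h import *
from cell import state
print(Rp[:,2],AX)
for C in("top0","side0"):
    pass
print((np.array([0.6884,.1949,.0951])-AX)@Rp[:,2],(np.array([.67328,.1742,.08338])-AX)@Rp[:,2])
s=state();p,Rt=target(-.078,0,.15)
print(Rt.as_matrix(),p); print(rel(p,Rt,s["tcp_pos"],s["eef_rot"]))
T=load("top0");S=load("side0")
for d in(T,S): print(proj(d,[AX+Rp@np.array(v) for v in [(0,0,.055),(-.078,0,.046),(.038,0,.055),(-.038,0,.055)]]))
E
```

```text
[-0.49411419  0.07649292  0.8660254 ] [0.7002807  0.19391621 0.0998459 ]
0.001835606828583105 -0.0024266077455743704
[[-8.55830883e-01  1.52985836e-01  4.94114191e-01]
 [ 1.32489621e-01  9.88228381e-01 -7.64929181e-02]
 [-5.00000000e-01 -1.59594560e-16 -8.66025404e-01]] [0.5686487  0.21429392 0.17455503]
(array([-462.8, -130.9,   18.6]), array([ -2.91, -29.92, -10.69]))
[[199.75050917 157.28083197]
 [198.89361491 178.16984502]
 [200.4271108  146.25836846]
 [199.08865172 168.06309907]]
[[256.30184669 144.82593886]
 [239.11571513 159.36623297]
 [265.41509284 138.45047776]
 [247.24509528 151.16187724]]
```

Call:
{"op": "carry_out", "data": {"motion": [[[-46,-13,-10,-0.3,-3,-1,1],[-92,-26,-20,-0.6,-6,-2,1],[-138,-39,-28,-0.9,-9,-3,1],[-184,-52,-30,-1.2,-12,-4.3,1],[-230,-65,-30,-1.5,-15,-5.4,1],[-276,-78,-30,-1.8,-18,-6.5,1],[-322,-91,-28,-2.1,-21,-7.5,1],[-368,-104,-20,-2.4,-24,-8.6,1],[-414,-117,-10,-2.7,-27,-9.7,1],[-460,-130,0,-2.9,-29.9,-10.7,1]]]}}

```text
time: 1.15
tcp_pos: [0.5677, 0.2148, 0.1934]
eef_rot: [0.074, 0.963, -0.02, 0.259]
force: [0.7, 0.8, -0.3]
opening: 0.0855
```

Run:
```python
from h import *
from cell import state,cams
s=state();print(s["time"],s["joint_pos"],meas(s))
for n in("wrist","top"):
    d=cams.get_image(n);pickle.dump(d,open(n+"1.pkl","wb"))
    cv2.imwrite(f"pics/{n}1.png",cv2.resize(d["frame"][:,:,::-1],None,fx=1.5,fy=1.5))
```

```text
1.15 [ 0.35889106  0.09836274 -0.42533341  0.57845939 -0.24839529  0.45214084] (array([-69.5,   0.3, 166.9]), array([ 0.02, -0.14,  0.04]))
```

View pics/wrist1.png

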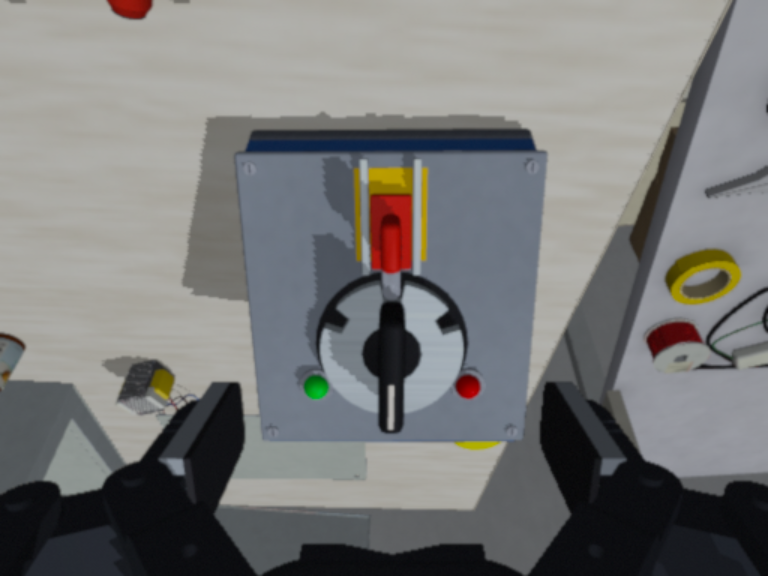

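The wrist view shows the panel square on. The green lamp is at (316,386), red at (468,384), the handle bar runs (392,305)–(391,430), and the tab's top is around (391,242). All of these are in the 1.5x picture.

Run:
```python
from h import *
W=load("wrist1")
C=cloud(W)
pts={"green":(.031,-.0537,.008),"red":(.031,.0537,.008),"bar up end top":(.038,0,.055),"bar low end top":(-.038,0,.055),"tabtop-":(-.093,0,.046),"tabtop+":(-.063,0,.046),"discL":(0,.048,.013),"discR":(0,-.048,.013),"handle":(0,0,.055)}
for k,v in pts.items(): print(k,np.round(proj(W,AX+Rp@np.array(v))*1.5,1))
P=(C-AX)@Rp
f=lambda x,y:P[int(round(y/1.5)),int(round(x/1.5))].round(4)
for n,x,y in (("bar",391,400),("bar",391,330),("tab",391,220),("tab",391,242),("tab",391,262),("panel",290,200),("panel",500,200),("panel",290,300),("panel",500,300),("disc",350,310),("disc",430,310),("disc",355,380),("disc",428,380)): print(n,f(x,y))
f=W["frame"][85:295,140:380,::-1]
cv2.imwrite("pics/w1c.png",cv2.resize(f,None,fx=2.8,fy=2.8,interpolation=cv2.INTER_CUBIC))
```

```text
green [315.8 388.1]
red [468.8 388.1]
bar up end top [392.4 436. ]
bar low end top [392.5 322. ]
tabtop- [392.4 224.1]
tabtop+ [392.4 275.7]
discL [463.5 350.9]
discR [321.1 350.9]
handle [392.4 381.2]
bar [ 0.0122 -0.0006  0.0564]
bar [-0.0335 -0.0005  0.056 ]
tab [-0.0941 -0.0005  0.0413]
tab [-0.0831 -0.0005  0.0461]
tab [-0.0709 -0.0005  0.0463]
panel [-0.1    -0.0653  0.0014]
panel [-0.0998  0.0683  0.0002]
panel [-0.0322 -0.0696  0.0011]
panel [-0.0316  0.0729 -0.0005]
disc [-0.0292 -0.0281  0.0132]
disc [-0.0284  0.0252  0.0112]
disc [ 0.0217 -0.0253  0.0127]
disc [0.021  0.0241 0.014 ]
```

View pics/w1c.png

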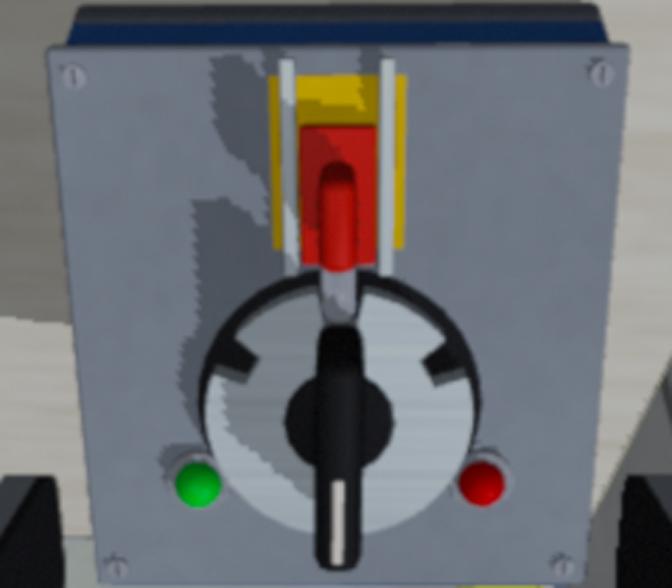

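```bash
cat >> h.py <<'E'
AX=AX+Rp@[-.0021,-.0005,.0005]
E
python3 - <<'E'
from h import *
from cell import state
s=state();p,Rt=target(-.078,0,.033)
print(rel(p,Rt,s["tcp_pos"],s["eef_rot"]),meas(s))
E
```

```text
(array([ 10. ,   1.4, 131.4]), array([-0.16, -0.01, -0.11])) (array([-68. ,  -1. , 164.4]), array([-0.16,  0.01, -0.11]))
```

Call:
{"op": "carry_out", "data": {"motion": [[[3,0.5,15,0,0,0,1],[6,1,30,0,0,0,1],[9,1.3,50,0,0,0,1],[10,1.3,70,0,0,0,0.8],[10,1.3,90,0,0,0,0.7],[10,1.3,105,0,0,0,0.6],[10,1.3,118,0,0,0,0.5],[10,1.3,127,0,0,0,0.5],[10,1.3,131.4,0,0,0,0.5],[10,1.3,131.4,0,0,0,0.5]]], "newtons": 40}}

```text
time: 2.25
tcp_pos: [0.6229, 0.2089, 0.0744]
eef_rot: [0.074, 0.963, -0.02, 0.258]
force: [0.2, -0.7, 0.4]
opening: 0.0427
```

Run:
```python
from h import *
from cell import state,cams
s=state();print(s["time"],s["opening"],s["force"],meas(s))
d=cams.get_image("wrist");pickle.dump(d,open("wrist2.pkl","wb"))
cv2.imwrite("pics/wrist2.png",cv2.resize(d["frame"][:,:,::-1],None,fx=1.5,fy=1.5))
```

```text
2.25 0.04268559510135985 [ 0.18650892 -0.72735518  0.40725603] (array([-78.8,   3.5,  35.5]), array([ 0.02,  0.03, -0.01]))
```

View pics/wrist2.png

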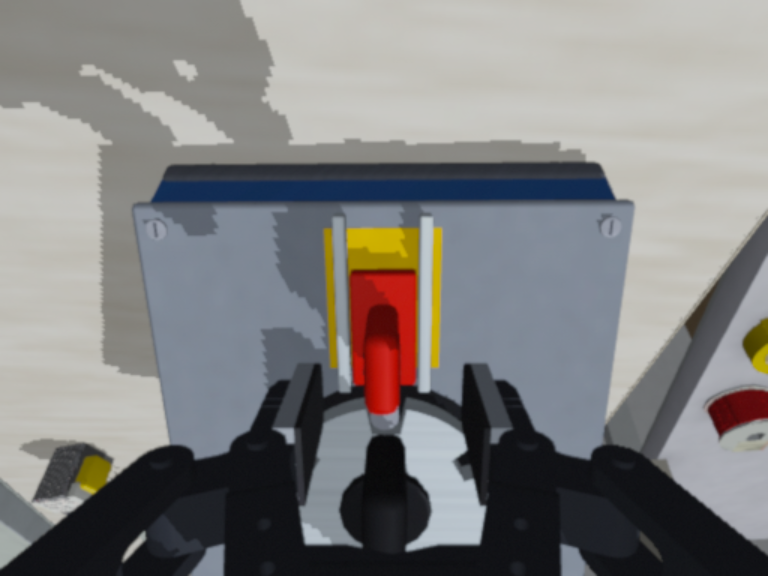

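Call:
{"op": "carry_out", "data": {"motion": [[[0,-1.5,1,0,0,0,0.5],[0,-3,2,0,0,0,0.5],[0,-3,2,0,0,0,0.4],[0,-3,2,0,0,0,0.3],[0,-3,2,0,0,0,0.2],[0,-3,2,0,0,0,0.1],[0,-3,2,0,0,0,0],[0,-3,2,0,0,0,0],[0,-3,2,0,0,0,0],[0,-3,2,0,0,0,0]]], "newtons": 40}}

```text
time: 3.3
tcp_pos: [0.6235, 0.2058, 0.073]
eef_rot: [0.074, 0.963, -0.02, 0.258]
force: [0.4, 0.6, -0.2]
opening: 0.0002
```

Run:
```python
from h import *
from cell import state,cams
s=state();print(s["time"],s["opening"],s["force"],meas(s))
d=cams.get_image("wrist");pickle.dump(d,open("wrist3.pkl","wb"))
cv2.imwrite("pics/wrist3.png",cv2.resize(d["frame"][:,:,::-1],None,fx=1.5,fy=1.5))
```

```text
3.3 0.00020926372374662432 [ 0.36890874  0.59422214 -0.15004064] (array([-78.6,   0.5,  33.7]), array([ 0.03,  0.  , -0.01]))
```

View pics/wrist3.png

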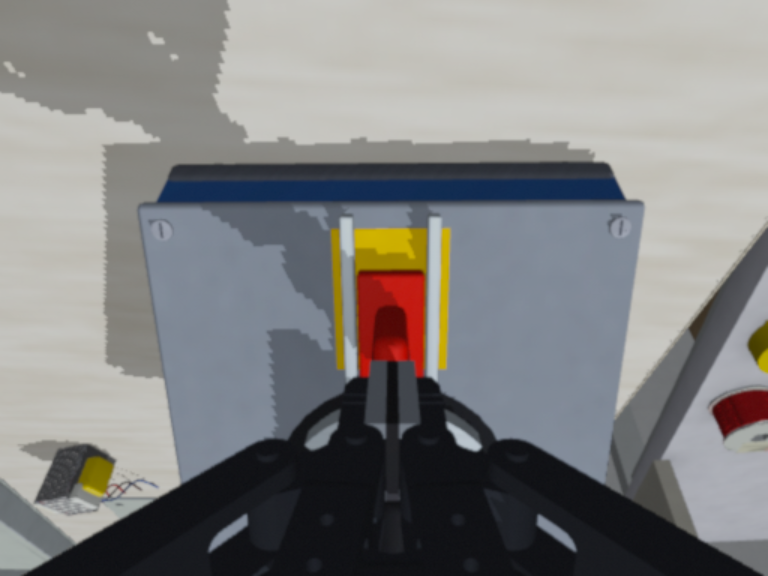

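Run:
```python
from h import *
from cell import state,cams
s=state();print(s["tcp_pos"],s["opening"])
W=load("wrist3");P=(cloud(W)-AX)@Rp
print("tcp proj",proj(W,s["tcp_pos"])*1.5)
Rt=R.from_quat(s["eef_rot"])
for x,y in((392,365),(392,380),(392,400),(375,380),(410,380),(392,430),(392,350),(392,320),(392,290)):
    z=W["range_z"][int(y/1.5),int(x/1.5)]
    print((x,y),P[int(y/1.5),int(x/1.5)].round(4),z)
print(W["position"],Rt.inv().apply(W["position"]-s["tcp_pos"]), (Rt.inv()*R.from_quat(W["attitude"])).as_rotvec(degrees=True))
for n in("side","top"):
    d=cams.get_image(n);pickle.dump(d,open(n+"3.pkl","wb"))
d=load("side3");cv2.imwrite("pics/s3.png",cv2.resize(d["frame"][100:200,200:320,::-1],None,fx=6,fy=6,interpolation=cv2.INTER_CUBIC))
print(proj(d,s["tcp_pos"]))
```

```text
[0.62354388 0.20577455 0.07293451] -0.00014833024164141208
tcp proj [393.72900772 337.1704802 ]
(392, 365) [-0.0898 -0.0004  0.0605] 0.1495355
(392, 380) [-0.0893 -0.0004  0.0687] 0.14187276
(392, 400) [-0.0897 -0.0004  0.0797] 0.13124545
(375, 380) [-0.0897 -0.0049  0.0694] 0.14107676
(410, 380) [-0.0906  0.0045  0.071 ] 0.13924599
(392, 430) [-0.0883 -0.0004  0.091 ] 0.12098502
(392, 350) [-0.088  -0.0004  0.0463] 0.16362624
(392, 320) [-0.0917 -0.0004  0.0299] 0.17804974
(392, 290) [-0.0959 -0.0004  0.0093] 0.19633517
[0.46661721 0.22928979 0.19001567] [ 0.07888966 -0.00069726 -0.18072874] [-14.06511176 -14.07598109  89.24942296]
[242.96073717 165.05445561]
```

View pics/s3.png

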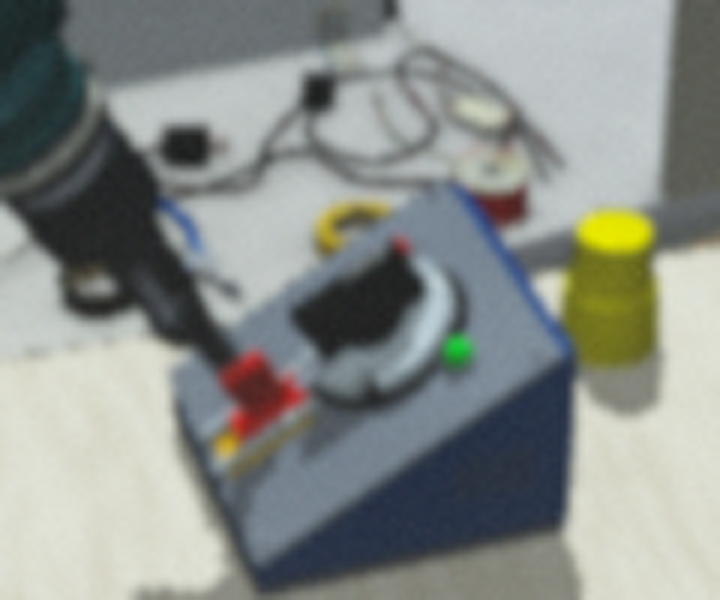

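Run:
```python
from h import *
from cell import state
s=state();Rt=R.from_quat(s["eef_rot"])
S=load("side3")
for k in(0,-.02,-.03,-.042,-.055): print(k,(proj(S,s["tcp_pos"]+Rt.apply([0,0,k]))-[200,100])*6)
W=load("wrist3");Q=Rt.inv().apply((cloud(W)-s["tcp_pos"]).reshape(-1,3)).reshape(384,512,3)
for v in range(225,300,5): print(v,[tuple((Q[v,u]*1000).round(0).astype(int)) for u in(250,255,261,267,272)])
f=S["frame"][140:180,220:270,::-1];cv2.imwrite("pics/s3b.png",cv2.resize(f,None,fx=14,fy=14,interpolation=cv2.INTER_NEAREST))
f=W["frame"][190:310,200:325,::-1];cv2.imwrite("pics/w3b.png",cv2.resize(f,None,fx=5,fy=5,interpolation=cv2.INTER_NEAREST))
```

```text
0 [257.71099498 390.31671694]
-0.02 [240.17221103 369.7894415 ]
-0.03 [231.28428858 359.3870765 ]
-0.042 [220.51249029 346.77983582]
-0.055 [208.71010416 332.96640201]
225 [(np.int64(12), np.int64(-6), np.int64(-27)), (np.int64(12), np.int64(-4), np.int64(-28)), (np.int64(12), np.int64(-1), np.int64(-28)), (np.int64(12), np.int64(2), np.int64(-29)), (np.int64(9), np.int64(5), np.int64(-20))]
230 [(np.int64(10), np.int64(-6), np.int64(-29)), (np.int64(10), np.int64(-4), np.int64(-30)), (np.int64(10), np.int64(-1), np.int64(-29)), (np.int64(10), np.int64(2), np.int64(-30)), (np.int64(9), np.int64(4), np.int64(-28))]
235 [(np.int64(7), np.int64(-6), np.int64(-29)), (np.int64(8), np.int64(-4), np.int64(-31)), (np.int64(7), np.int64(-1), np.int64(-29)), (np.int64(8), np.int64(2), np.int64(-30)), (np.int64(6), np.int64(5), np.int64(-27))]
240 [(np.int64(11), np.int64(-6), np.int64(-42)), (np.int64(11), np.int64(-4), np.int64(-42)), (np.int64(11), np.int64(-1), np.int64(-41)), (np.int64(11), np.int64(2), np.int64(-43)), (np.int64(10), np.int64(4), np.int64(-40))]
245 [(np.int64(11), np.int6
[... 1776 characters left out ...]
(3), np.int64(-74))]
285 [(np.int64(12), np.int64(-5), np.int64(-79)), (np.int64(9), np.int64(-3), np.int64(-75)), (np.int64(10), np.int64(-1), np.int64(-76)), (np.int64(9), np.int64(1), np.int64(-75)), (np.int64(12), np.int64(3), np.int64(-80))]
290 [(np.int64(12), np.int64(-5), np.int64(-82)), (np.int64(12), np.int64(-3), np.int64(-82)), (np.int64(8), np.int64(-1), np.int64(-76)), (np.int64(8), np.int64(1), np.int64(-76)), (np.int64(12), np.int64(3), np.int64(-82))]
295 [(np.int64(12), np.int64(-4), np.int64(-84)), (np.int64(12), np.int64(-3), np.int64(-85)), (np.int64(79), np.int64(-1), np.int64(-181)), (np.int64(7), np.int64(1), np.int64(-78)), (np.int64(11), np.int64(3), np.int64(-84))]
```

View pics/s3b.png

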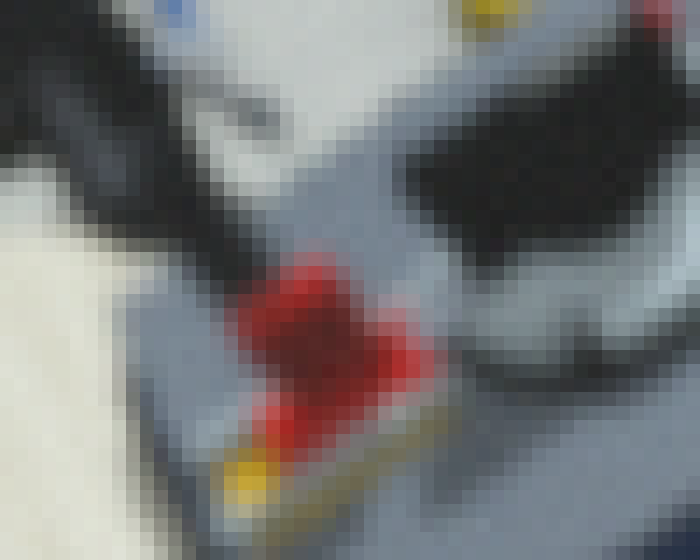

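View pics/w3b.png

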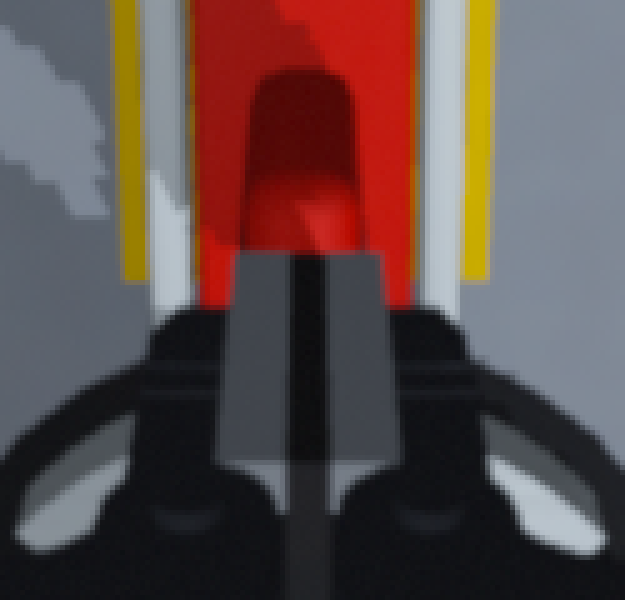

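The fingers shut on air. The wrist depth puts the real fingertips about 40 mm behind the reported TCP, at tool z ≈ -41 mm. Full closure with the tips just above the tab agrees with that. I'll correct for the offset and descend slowly.

Call:
{"op": "carry_out", "data": {"motion": [[[0,0,0,0,0,0,0.5],[0,0,0,0,0,0,0.5],[0,0,0,0,0,0,0.5],[0,0,0,0,0,0,0.5],[0,0,8,0,0,0,0.5],[0,0,16,0,0,0,0.5],[0,0,24,0,0,0,0.5],[0,0,32,0,0,0,0.5],[0,0,38,0,0,0,0.5],[0,0,38,0,0,0,0.5]]]}}

```text
time: 4.45
tcp_pos: [0.6423, 0.2026, 0.0389]
eef_rot: [0.074, 0.963, -0.02, 0.257]
force: [-0.5, -1.4, 0.4]
opening: 0.0427
```

```bash
echo "GP=0.0587" >> h.py
python3 - <<'E'
from h import *
from cell import state,cams
s=state();print(s["time"],s["opening"],s["force"],meas(s))
d=cams.get_image("wrist");pickle.dump(d,open("wrist4.pkl","wb"))
cv2.imwrite("pics/wrist4.png",cv2.resize(d["frame"][:,:,::-1],None,fx=1.5,fy=1.5))
E
```

```text
4.45 0.04274631674895262 [-0.50404717 -1.35900543  0.44256891] (array([-79.1,   0.2,  34.7]), array([-0.01,  0.07, -0.01]))
```

View pics/wrist4.png

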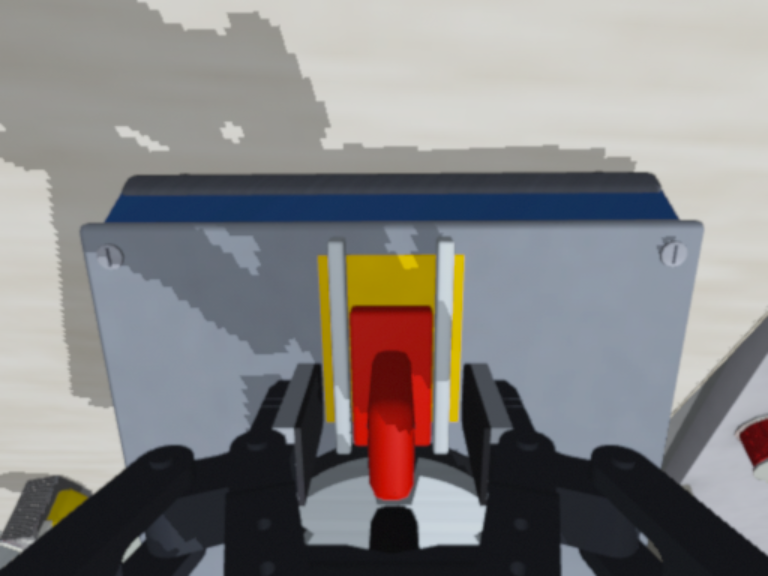

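The tab at column 391 is centred between the jaws (inner faces at about 318 and 467). The pads now stand beside the tab and above the rails, so I'll close.

Call:
{"op": "carry_out", "data": {"motion": [[[0,0,0,0,0,0,0.3],[0,0,0,0,0,0,0.1],[0,0,0,0,0,0,0],[0,0,0,0,0,0,0],[0,0,0,0,0,0,0],[0,0,0,0,0,0,0],[0,0,0,0,0,0,0],[0,0,0,0,0,0,0],[0,0,0,0,0,0,0],[0,0,0,0,0,0,0]]], "newtons": 40}}

```text
time: 5.5
tcp_pos: [0.6423, 0.2025, 0.0405]
eef_rot: [0.074, 0.963, -0.02, 0.258]
force: [-4.5, -4.6, 5.3]
opening: 0.0112
```

Call:
{"op": "carry_out", "data": {"motion": [[[3,0,0,0,0,0,0],[6,0,0,0,0,0,0],[9,0,0,0,0,0,0],[12,0,0,0,0,0,0],[15,0,0,0,0,0,0],[18,0,0,0,0,0,0],[20,0,0,0,0,0,0],[20,0,0,0,0,0,0],[20,0,0,0,0,0,0],[20,0,0,0,0,0,0]]]}}

```text
time: 6.5
tcp_pos: [0.6249, 0.2051, 0.0304]
eef_rot: [0.074, 0.963, -0.02, 0.258]
force: [-5.4, -4.8, 6.9]
opening: 0.0114
```

Run:
```python
from h import *
from cell import state,cams
s=state();print(s["time"],s["opening"],s["force"],meas(s))
d=cams.get_image("wrist");pickle.dump(d,open("wrist5.pkl","wb"))
cv2.imwrite("pics/wrist5.png",cv2.resize(d["frame"][:,:,::-1],None,fx=1.5,fy=1.5))
```

```text
6.5 0.011433720639744738 [-5.42619029 -4.83937812  6.92565413] (array([-98.6,   0. ,  36.1]), array([-0.03, -0.01, -0.01]))
```

View pics/wrist5.png

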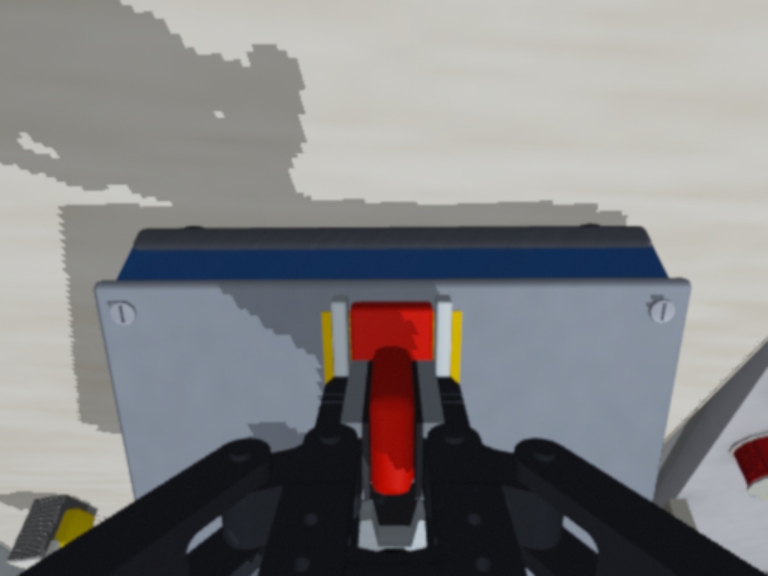

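The catch moved about 20 mm with the tab held. Next: release, lift out, and move over the handle axis.

Call:
{"op": "carry_out", "data": {"motion": [[[0,0,0,0,0,0,0.5],[0,0,0,0,0,0,0.5],[0,0,0,0,0,0,0.6],[0,0,-8,0,0,0,0.6],[0,0,-22,0,0,0,0.6],[0,0,-38,0,0,0,0.6],[0,0,-54,0,0,0,0.6],[0,0,-68,0,0,0,0.6],[0,0,-75,0,0,0,0.6],[0,0,-75,0,0,0,0.6]]]}}

```text
time: 7.55
tcp_pos: [0.5882, 0.2116, 0.0961]
eef_rot: [0.074, 0.963, -0.019, 0.259]
force: [0.6, -0.9, 0.3]
opening: 0.051
```

Call:
{"op": "carry_out", "data": {"motion": [[[-10,0,0,0,0,0,0.6],[-22,0,0,0,0,0,0.6],[-36,0,0,0,0,0,0.6],[-50,0,0,0,0,0,0.6],[-64,0,0,0,0,0,0.6],[-78,0,0,0,0,0,0.6],[-90,0,0,0,0,0,0.6],[-98,0,0,0,0,0,0.6],[-98,0,0,0,0,0,0.6],[-98,0,0,0,0,0,0.6]]]}}

```text
time: 8.55
tcp_pos: [0.6719, 0.1981, 0.1435]
eef_rot: [0.074, 0.963, -0.02, 0.258]
force: [-0.8, 0.1, -0.7]
opening: 0.0512
```

Run:
```python
from h import *
from cell import state,cams
s=state();print(s["time"],s["opening"],s["force"],meas(s))
d=cams.get_image("wrist");pickle.dump(d,open("wrist6.pkl","wb"))
cv2.imwrite("pics/wrist6.png",cv2.resize(d["frame"][:,:,::-1],None,fx=1.5,fy=1.5))
d=cams.get_image("top");pickle.dump(d,open("top6.pkl","wb"))
cv2.imwrite("pics/top6.png",cv2.resize(d["frame"][100:200,150:270,::-1],None,fx=6,fy=6))
```

```text
8.55 0.05116847960209444 [-0.84315185  0.11902149 -0.67802653] (array([ -0.9,   0.3, 110.3]), array([ 0.01,  0.04, -0.01]))
```

View pics/wrist6.png

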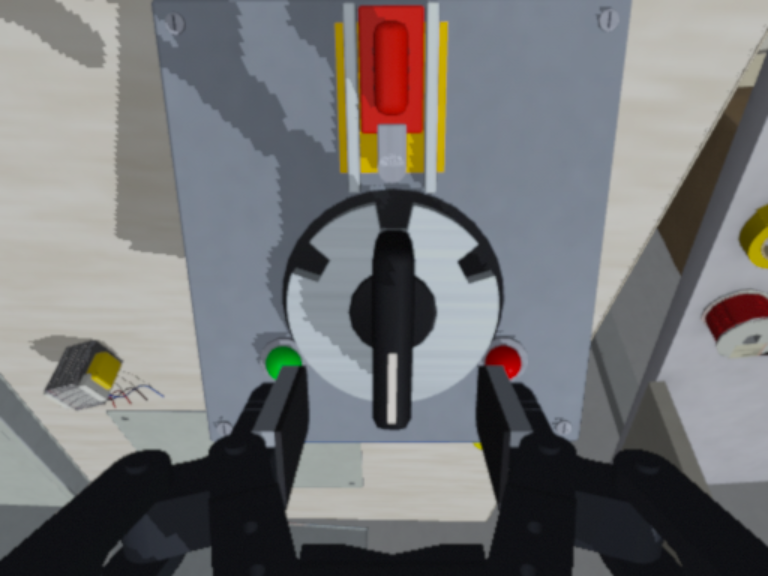

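Run:
```python
from h import *
W=load("wrist6")
for v in((.038,0,.055),(-.038,0,.055),(0,.048,.013),(0,-.048,.013),(-.048,0,.013),(.031,.0537,.006),(.031,-.0537,.006)): print(v,proj(W,AX+Rp@np.array(v))*1.5)
```

```text
(0.038, 0, 0.055) [393.20812982 430.36167268]
(-0.038, 0, 0.055) [393.13619918 244.30497151]
(0, 0.048, 0.013) [498.62234988 304.71145723]
(0, -0.048, 0.013) [287.20931227 304.96594342]
(-0.048, 0, 0.013) [392.85336179 198.70458864]
(0.031, 0.0537, 0.006) [503.50259714 359.83400931]
(0.031, -0.0537, 0.006) [282.32736315 360.09514217]
```

The tongue (tip at about (391,170)) stands clear of the disc rim at row 190. The axis estimate agrees with the picture to about 1 mm. I'll descend onto the handle and grip it.

Call:
{"op": "carry_out", "data": {"motion": [[[-1,0,9,0,0,0,0.6],[-1,0,18,0,0,0,0.6],[-1,0,28,0,0,0,0.6],[-1,0,38,0,0,0,0.6],[-1,0,48,0,0,0,0.5],[-1,0,57,0,0,0,0.5],[-1,0,64,0,0,0,0.5],[-1,0,70,0,0,0,0.5],[-1,0,71,0,0,0,0.5],[-1,0,71,0,0,0,0.5]]]}}

```text
time: 9.65
tcp_pos: [0.708, 0.1927, 0.0829]
eef_rot: [0.074, 0.963, -0.02, 0.258]
force: [0.5, 0.9, 0.2]
opening: 0.0427
```

Call:
{"op": "carry_out", "data": {"motion": [[[0,0,0,0,0,0,0.3],[0,0,0,0,0,0,0.1],[0,0,0,0,0,0,0],[0,0,0,0,0,0,0],[0,0,0,0,0,0,0],[0,0,0,0,0,0,0],[0,0,0,0,0,0,0],[0,0,0,0,0,0,0],[0,0,0,0,0,0,0],[0,0,0,0,0,0,0]]], "newtons": 50}}

```text
time: 10.65
tcp_pos: [0.708, 0.1927, 0.0835]
eef_rot: [0.074, 0.963, -0.02, 0.258]
force: [-4.3, -0.7, 6.2]
opening: 0.0152
```

Run:
```python
from h import *
from cell import state
s=state();print(s["time"],s["opening"],s["force"],s["torque"],s["joint_pos"],meas(s))
p,Rt=target(0,0,.040,-1.06);print(rel(p,Rt,s["tcp_pos"],s["eef_rot"]))
```

```text
10.65 0.015222080001525896 [-4.25687899 -0.68179811  6.16936904] [-0.15061606  0.61250015 -0.12208708] [ 0.23926156  0.37500084 -0.3731807   0.3318956  -0.19229812  0.34467128] (array([ 0.7,  0.4, 40.2]), array([ 0.03, -0.03, -0.01]))
(array([ 0.7, -0.5,  0.2]), array([4.000e-02, 1.000e-02, 6.072e+01]))
```

Call:
{"op": "carry_out", "data": {"motion": [[[0,0,0,0,0,2,0],[0,0,0,0,0,5,0],[0,0,0,0,0,9,0],[0,0,0,0,0,13,0],[0,0,0,0,0,17,0],[0,0,0,0,0,21,0],[0,0,0,0,0,25,0],[0,0,0,0,0,29,0],[0,0,0,0,0,32,0],[0,0,0,0,0,32,0]]]}}

```text
time: 11.65
tcp_pos: [0.7082, 0.1934, 0.0836]
eef_rot: [0.337, 0.905, 0.053, 0.254]
force: [-3.5, 4.0, 5.9]
opening: 0.0158
```

Run:
```python
from h import *
from cell import state
s=state();print(s["time"],s["opening"],s["force"],s["torque"],meas(s))
p,Rt=target(0,0,.040,-1.06);print(rel(p,Rt,s["tcp_pos"],s["eef_rot"]))
```

```text
11.65 0.01575335503396062 [-3.49888523  3.96398493  5.85679532] [0.72625894 0.41668683 0.16240849] (array([ 0.8,  1.1, 40.2]), array([ 1.200e-01, -1.000e-02, -3.206e+01]))
(array([ 0.1, -1.5,  0.2]), array([ 0.11, -0.05, 28.68]))
```

Call:
{"op": "carry_out", "data": {"motion": [[[0,0,0,0,0,3,0],[0,0,0,0,0,7,0],[0,0,0,0,0,11,0],[0,0,0,0,0,15,0],[0,0,0,0,0,19,0],[0,0,0,0,0,23,0],[0,0,0,0,0,26,0],[0,0,0,0,0,28,0],[0,0,0,0,0,29,0],[0,0,0,0,0,29,0]]]}}

```text
time: 12.65
tcp_pos: [0.7087, 0.1937, 0.0839]
eef_rot: [0.552, 0.793, 0.115, 0.233]
force: [1.0, 4.4, 4.3]
opening: 0.0155
```

Run:
```python
from h import *
from cell import state,cams
s=state();print(s["time"],s["opening"],s["force"],s["torque"],meas(s),R.from_matrix(Rp).inv().apply(s["torque"]))
d=cams.get_image("side");cv2.imwrite("pics/s7.png",cv2.resize(d["frame"][100:200,200:320,::-1],None,fx=6,fy=6))
d=cams.get_image("wrist");cv2.imwrite("pics/wrist7.png",cv2.resize(d["frame"][:,:,::-1],None,fx=1.5,fy=1.5))
```

```text
12.65 0.01554438315390643 [0.95541856 4.40860247 4.28506316] [0.4958169  0.04607666 1.33698932] (array([ 1.3,  1.5, 40.2]), array([  0.18,   0.  , -60.89])) [1.0867254  0.12138722 0.91640108]
```

View pics/wrist7.png

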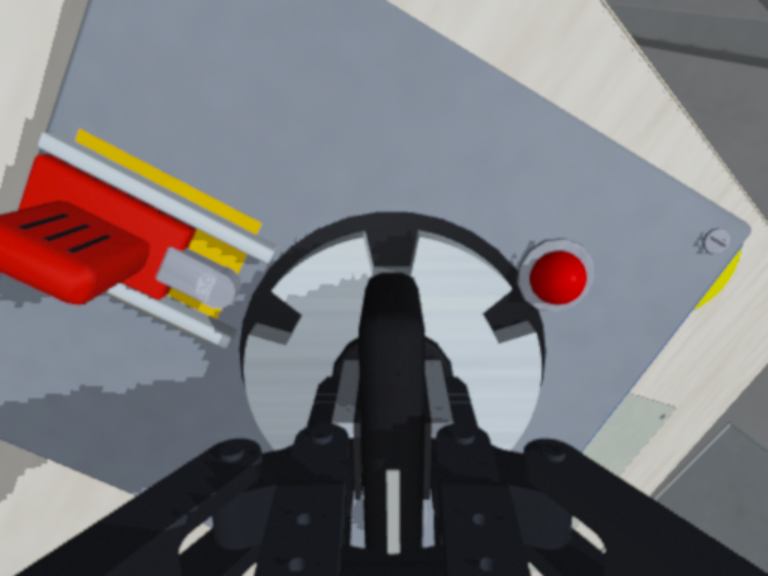

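A notch faces the tongue, and the 0.9 N m torque about the normal says the handle is on its stop. Releasing and backing out.

Call:
{"op": "carry_out", "data": {"motion": [[[0,0,0,0,0,0,0.3],[0,0,0,0,0,0,0.5],[0,0,0,0,0,0,0.5],[0,0,0,0,0,0,0.5],[0,0,-10,0,0,0,0.5],[0,0,-24,0,0,0,0.5],[0,0,-38,0,0,0,0.5],[0,0,-52,0,0,0,0.5],[0,0,-66,0,0,0,0.5],[0,0,-75,0,0,0,0.5]]]}}

```text
time: 13.75
tcp_pos: [0.6705, 0.1987, 0.1498]
eef_rot: [0.553, 0.792, 0.115, 0.233]
force: [-0.8, 0.2, 0.3]
opening: 0.0429
```

Run:
```python
from h import *
from cell import state,cams
s=state();print(s["time"],s["opening"],s["force"],meas(s))
p,Rt=target(-.100,0,.115,0);print(rel(p,Rt,s["tcp_pos"],s["eef_rot"]))
```

```text
13.75 0.04290623476812661 [-0.75813131  0.20864922  0.31373222] (array([  0.9,   0.6, 116.6]), array([ 1.000e-01, -3.000e-02, -6.101e+01]))
(array([ 48.3, -88.6,   1.5]), array([ 1.000e-01,  3.000e-02, -6.101e+01]))
```

Call:
{"op": "carry_out", "data": {"motion": [[[5,-9,0,0,0,-6.5,0.5],[10,-18,0,0,0,-13,0.5],[15,-28,0,0,0,-20,0.5],[21,-38,0,0,0,-27,0.5],[26,-48,0,0,0,-34,0.5],[32,-58,0,0,0,-41,0.5],[38,-69,0,0,0,-48,0.5],[43,-79,0,0,0,-55,0.5],[48,-88.5,0,0,0,-61,0.5],[48,-88.5,0,0,0,-61,0.5]]]}}

```text
time: 14.75
tcp_pos: [0.5831, 0.2109, 0.0971]
eef_rot: [0.073, 0.963, -0.02, 0.257]
force: [-0.3, -0.4, -0.2]
opening: 0.0429
```

Run:
```python
from h import *
from cell import state,cams
s=state();print(s["time"],s["opening"],s["force"],meas(s))
d=cams.get_image("wrist");cv2.imwrite("pics/wrist8.png",cv2.resize(d["frame"][:,:,::-1],None,fx=1.5,fy=1.5))
s=state()
p,Rt=target(-.0985,0,.035,0);print(rel(p,Rt,s["tcp_pos"],s["eef_rot"]))
d=cams.get_image("top");cv2.imwrite("pics/top8.png",cv2.resize(d["frame"][100:200,150:270,::-1],None,fx=6,fy=6))
```

```text
14.75 0.04291669535316812 [-0.31297984 -0.39083345 -0.24180247] (array([-101.7,   -0.7,  115. ]), array([0.01, 0.08, 0.13]))
(array([-2. ,  0.3, 80.1]), array([ 0.04, -0.02, -0.11]))
```

View pics/wrist8.png

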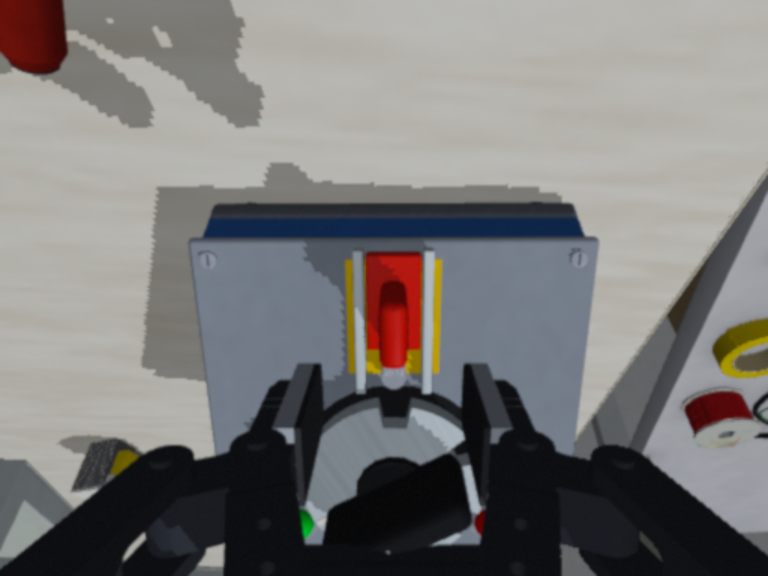

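View pics/top8.png

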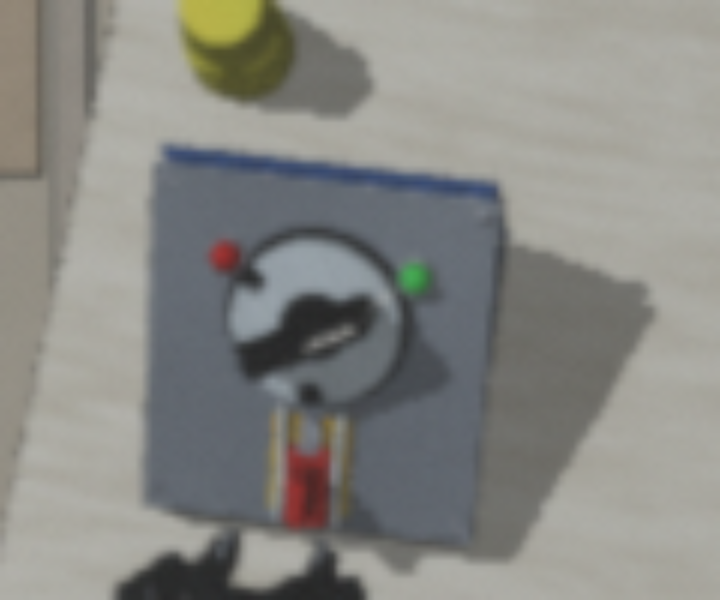

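The handle points at the green lamp and the lower notch at (397,400) lines up with the tongue. I'll descend to the tab and grip.

Call:
{"op": "carry_out", "data": {"motion": [[[-1,0,10,0,0,0,0.5],[-2,0.5,20,0,0,0,0.5],[-2,0.5,32,0,0,0,0.5],[-2,0.5,44,0,0,0,0.5],[-2,0.5,56,0,0,0,0.5],[-2,0.5,66,0,0,0,0.5],[-2,0.5,74,0,0,0,0.5],[-2,0.5,79,0,0,0,0.5],[-2,0.5,79,0,0,0,0.5],[-2,0.5,79,0,0,0,0.5]]]}}

```text
time: 15.85
tcp_pos: [0.6254, 0.2051, 0.0304]
eef_rot: [0.074, 0.963, -0.02, 0.258]
force: [-0.1, -0.6, 0.5]
opening: 0.0428
```

Call:
{"op": "carry_out", "data": {"motion": [[[0,0,0,0,0,0,0.3],[0,0,0,0,0,0,0.1],[0,0,0,0,0,0,0],[0,0,0,0,0,0,0],[0,0,0,0,0,0,0],[0,0,0,0,0,0,0],[0,0,0,0,0,0,0],[0,0,0,0,0,0,0],[0,0,0,0,0,0,0],[0,0,0,0,0,0,0]]], "newtons": 40}}

```text
time: 16.85
tcp_pos: [0.6254, 0.205, 0.0307]
eef_rot: [0.074, 0.963, -0.02, 0.258]
force: [-3.9, -1.8, 4.9]
opening: 0.0114
```

Run:
```python
from h import *
from cell import state,cams
s=state();print(s["time"],s["opening"],s["force"],meas(s))
d=cams.get_image("wrist");cv2.imwrite("pics/wrist9.png",cv2.resize(d["frame"][:,:,::-1],None,fx=1.5,fy=1.5))
```

```text
16.85 0.01141243196451356 [-3.91343828 -1.79393853  4.93472253] (array([-98. ,  -0.1,  36.2]), array([ 0.02, -0.03, -0.01]))
```

View pics/wrist9.png

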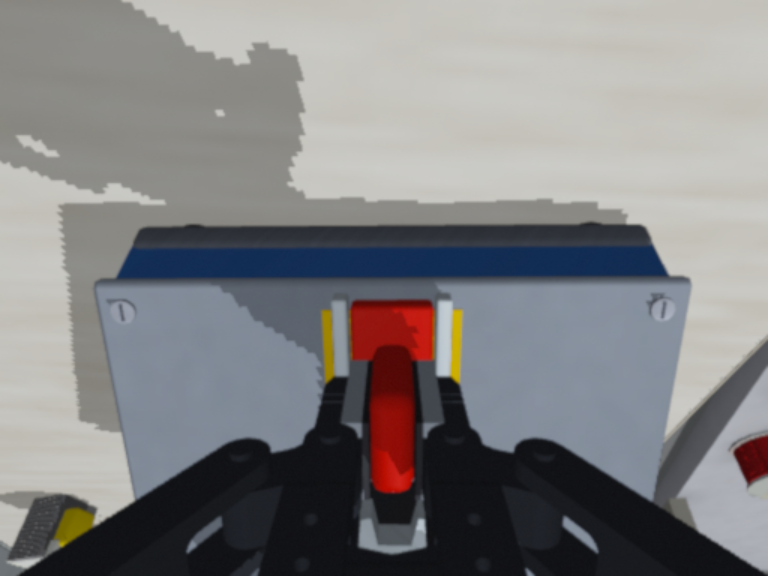

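Call:
{"op": "carry_out", "data": {"motion": [[[-2,0,0,0,0,0,0],[-4,0,0,0,0,0,0],[-6,0,0,0,0,0,0],[-8,0,0,0,0,0,0],[-10,0,0,0,0,0,0],[-12,0,0,0,0,0,0],[-14,0,0,0,0,0,0],[-16,0,0,0,0,0,0],[-18,0,0,0,0,0,0],[-18,0,0,0,0,0,0]]]}}

```text
time: 17.9
tcp_pos: [0.6409, 0.2027, 0.0398]
eef_rot: [0.074, 0.963, -0.02, 0.258]
force: [-4.1, -0.6, 6.0]
opening: 0.0114
```

Run:
```python
from h import *
from cell import state,cams
s=state();print(s["time"],s["opening"],s["force"],meas(s),Rp.T@s["force"])
```

```text
17.9 0.011354847291234446 [-4.14374148 -0.61319862  6.00922836] (array([-80. ,   0. ,  36.2]), array([ 0.03, -0.03, -0.01])) [-0.46048529 -1.23991404  7.20472053]
```

It went in freely to -80.0 mm, against -79.1 when first gripped at home. Pushing on until it's firmly seated.

Call:
{"op": "carry_out", "data": {"motion": [[[-0.5,0,0,0,0,0,0],[-1,0,0,0,0,0,0],[-1.5,0,0,0,0,0,0],[-2,0,0,0,0,0,0],[-2.5,0,0,0,0,0,0],[-3,0,0,0,0,0,0],[-3,0,0,0,0,0,0],[-3,0,0,0,0,0,0],[-3,0,0,0,0,0,0],[-3,0,0,0,0,0,0]]]}}

```text
time: 18.9
tcp_pos: [0.6431, 0.2023, 0.0411]
eef_rot: [0.074, 0.963, -0.02, 0.258]
force: [-4.2, -0.9, 6.6]
opening: 0.0112
```

Run:
```python
from h import *
from cell import state,cams
s=state();print(s["time"],s["opening"],s["force"],meas(s),Rp.T@s["force"])
```

```text
18.9 0.011201722265155529 [-4.20457621 -0.86986675  6.59905123] (array([-77.4,   0. ,  36.2]), array([ 0.03, -0.01,  0.  ])) [-0.18363224 -1.50286762  7.72594813]
```

Call:
{"op": "carry_out", "data": {"motion": [[[-0.5,0,0,0,0,0,0],[-1,0,0,0,0,0,0],[-1.5,0,0,0,0,0,0],[-2,0,0,0,0,0,0],[-2.5,0,0,0,0,0,0],[-3,0,0,0,0,0,0],[-3,0,0,0,0,0,0],[-3,0,0,0,0,0,0],[-3,0,0,0,0,0,0],[-3,0,0,0,0,0,0]]]}}

```text
time: 19.9
tcp_pos: [0.6431, 0.2023, 0.041]
eef_rot: [0.073, 0.964, -0.019, 0.256]
force: [-18.6, 2.2, 9.3]
opening: 0.0117
```

Run:
```python
from h import *
from cell import state,cams
s=state();print(s["time"],s["opening"],s["force"],meas(s),Rp.T@s["force"])
d=cams.get_image("wrist");cv2.imwrite("pics/wrist10.png",cv2.resize(d["frame"][:,:,::-1],None,fx=1.5,fy=1.5))
```

```text
19.9 0.011701802592636569 [-18.64520753   2.18824279   9.26567063] (array([-77.1,  -0. ,  36.1]), array([0.05, 0.25, 0.09])) [-11.61422857  -0.68996903  17.40455285]
```

View pics/wrist10.png

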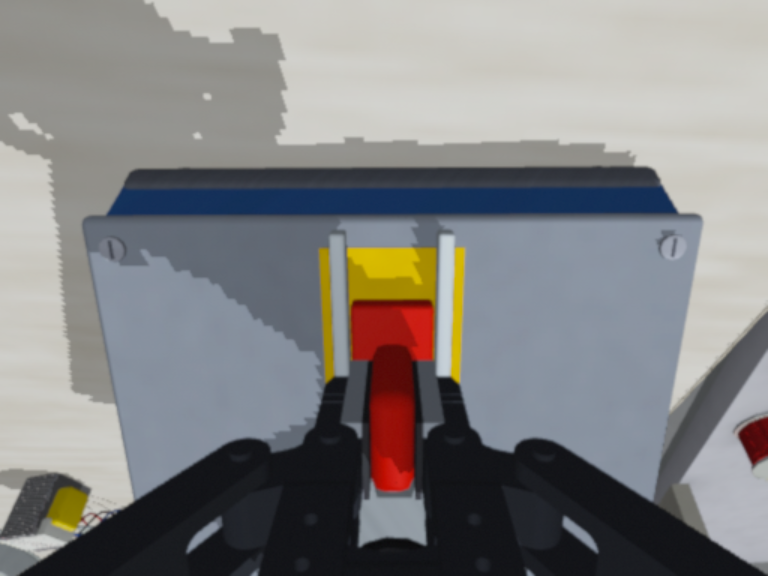

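The push stalled at -77.1 mm against about 12 N, so it's at its home stop. Release, back off and inspect.

Call:
{"op": "carry_out", "data": {"motion": [[[0.5,0,0,0,0,0,0.2],[1,0,0,0,0,0,0.5],[1,0,0,0,0,0,0.5],[1,0,0,0,0,0,0.5],[1,0,-10,0,0,0,0.5],[1,0,-25,0,0,0,0.5],[1,0,-45,0,0,0,0.5],[1,0,-65,0,0,0,0.6],[1,0,-85,0,0,0,0.8],[1,0,-105,0,0,0,1]]]}}

```text
time: 20.95
tcp_pos: [0.5925, 0.2101, 0.134]
eef_rot: [0.074, 0.963, -0.019, 0.258]
force: [0.1, 0.0, 0.8]
opening: 0.078
```

Call:
{"op": "carry_out", "data": {"motion": [[[0,0,-10,0,0,0,1],[0,0,-22,0,0,0,1],[0,0,-35,0,0,0,1],[0,0,-45,0,0,0,1],[0,0,-55,0,0,0,1],[0,0,-60,0,0,0,1],[0,0,-60,0,0,0,1],[0,0,-60,0,0,0,1],[0,0,-60,0,0,0,1],[0,0,-60,0,0,0,1]]]}}

```text
time: 21.95
tcp_pos: [0.5635, 0.2145, 0.1841]
eef_rot: [0.074, 0.963, -0.02, 0.258]
force: [0.3, -0.4, 0.5]
opening: 0.0857
```

Run:
```python
from h import *
from cell import state,cams
s=state();print(s["time"],s["opening"],s["force"],meas(s))
W=cams.get_image("wrist");f=W["frame"][60:310,120:400,::-1]
cv2.imwrite("pics/wrist11.png",cv2.resize(f,None,fx=2.4,fy=2.4,interpolation=cv2.INTER_CUBIC))
P=(cloud(W)-AX)@Rp
m=(P[...,2]>.04)&(P[...,2]<.052)&(abs(P[...,1])<.008)&(P[...,0]<-.05)&(P[...,0]>-.13)
print("tab top x",P[m][:,0].min(),P[m][:,0].max(),P[m][:,0].mean())
m=(P[...,2]>.051)&(P[...,2]<.06)&(np.hypot(P[...,0],P[...,1])<.045)
q=P[m][:,:2];c=q.mean(0);v=np.linalg.svd(q-c,full_matrices=False)[2][0];print(len(q),c,np.degrees(np.arctan2(v[1],v[0])))
W1=load("wrist1");P=(cloud(W1)-AX)@Rp
m=(P[...,2]>.04)&(P[...,2]<.052)&(abs(P[...,1])<.008)&(P[...,0]<-.05)&(P[...,0]>-.13)
print("start tab top x",P[m][:,0].min(),P[m][:,0].max(),P[m][:,0].mean())
d=cams.get_image("top");cv2.imwrite("pics/top11.png",cv2.resize(d["frame"][:,:,::-1],None,fx=1.5,fy=1.5))
```

```text
21.95 0.08565727777274712 [ 0.34874998 -0.35839986  0.49203482] (array([-7.550e+01, -1.000e-01,  2.003e+02]), array([ 0.01,  0.04, -0.01]))
tab top x -0.0915285855062091 -0.06224918802200295 -0.07742485994862998
1263 [-0.0004376   0.00042058] -60.66558982199538
start tab top x -0.09204222366181115 -0.06283643126890669 -0.07789651199826297
```

View pics/wrist11.png

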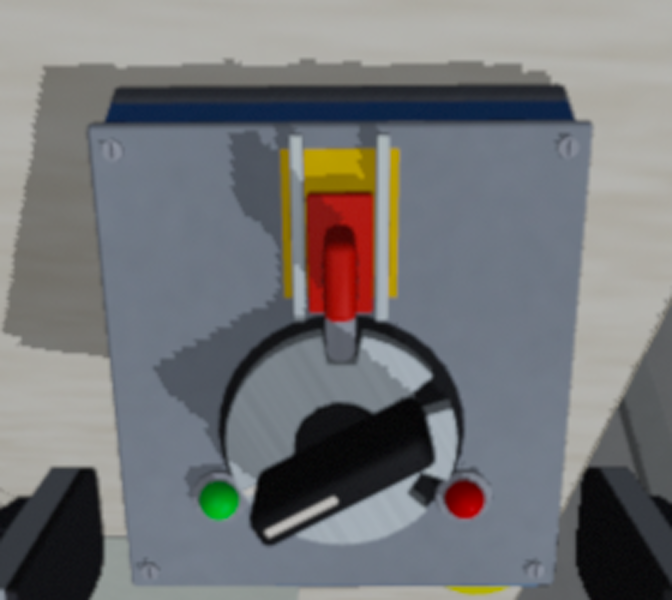

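View pics/top11.png

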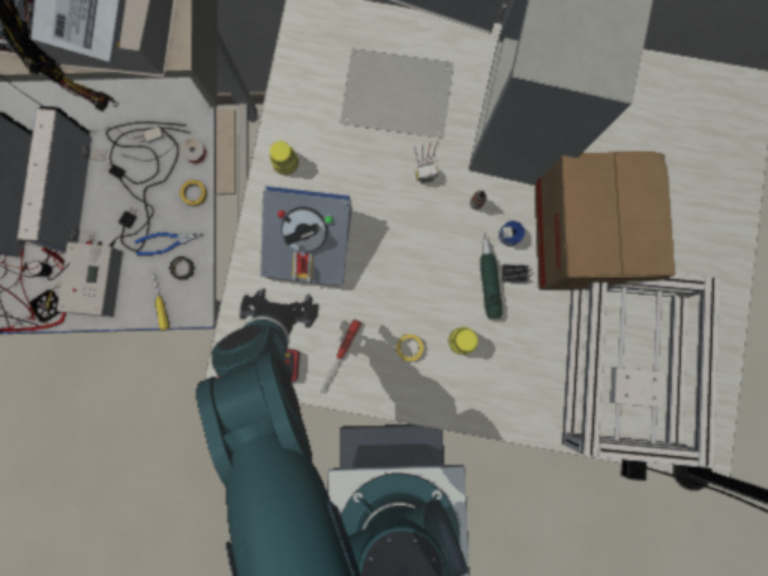

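The handle points at the green lamp (-60.7°) and the tongue is in the notch. The tab is within 0.5 mm of its original home place, and the gripper is clear.

```bash
python3 -c "
from cell import manip;print(manip.finish_job())"
```

```text
the job is handed in; nothing more can be done
None
```

The bench is switched over to the green feed and the job is handed in at about 22 s of the 56 s. I drew the red catch about 20 mm clear of the disc, turned the black handle clockwise to its stop at the green lamp (on the right), and pushed the catch home again.

**Last checks, with the gripper withdrawn:**
- **Handle:** it measures -60.7°, which is its stop at the green lamp.
- **Catch:** the tongue sits in the notch. The tab is within 0.5 mm of where it was at the start, and the final push stalled against about 12 N.
- **Other things on the desk:** they look unmoved in the top picture. The multimeter was mostly hidden under the arm there, so I only saw part of it.

**What disagreed:** the real fingertips are about 40 mm behind the reported TCP. My first grasp therefore shut on air just above the tab, touching nothing. I measured the offset from the wrist depth image and used it for every grasp after that.

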